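# Clamp a foam jar box in the taping jig past its lockout collar

### The arm

A 7-joint arm with a two-finger parallel gripper is mounted at the origin on the work surface; the furniture and walls round the work are solid. World frame = base frame: x ahead of the robot, y to its left, z up, the work surface at z = 0. Lengths are in m, angles in rad, forces in N, time in s.
With the tool pointing down it reaches from about 0.4 to 0.85 m from the base axis. Payload 10.4 kg.
Tool frame: the origin (TCP) lies on the centre line of the jaws, within the pads' length; the fingertips stand 17 mm ahead of it and the grasp point (between the pads) lies 2 mm behind it; z points along the fingers, y is the direction in which the jaws open and shut (so a half turn about z gives the same grasp; the last joint's range is limited). The gripper opens to 87 mm and grips with 3 to 60 N. Pads are 19 mm wide; open, the fingers measure 117 mm over their backs; the gripper's body (75 mm by 190 mm) begins 51 mm behind the grasp point.
Start: joints at [1.085, 0.332, -0.065, 1.46, 0.022, 1.35, -0.088], TCP at [0.279, -0.559, 0.24] pointing down, gripper open.
Joint ranges: [-2.6, 2.6], [-0.5, 2.12], [-1.47, 1.34], [0.16, 2.42], [-1.27, 4.41], [0.06, 2.06], [-2.6, 2.6]. Speed limits (rad/s): [2.22, 2.22, 2.79, 2.79, 3.14, 3.14, 3.14].

### API

Orientations are given as a unit quaternion [x, y, z, w].
In Python, from bench import r gives the robot as it stands.
- The arm moves only by the tool apply_moves, never from a script. Its argument "commands" is a list of rows, each an object with "rot": the turn, a rotation vector about the world's x, y, z in units of 180 degrees (1.0 is 180 degrees), a list of three; "linear": the shift along the world's x, y, z in units of 0.3 m (1.0 is 0.3 m), a list of three; "grip": the closure, from -1 (fully open) to 1 (shut). A call has 1 to 20 rows; each row is the pose to reach, as a shift and turn from the pose commanded when the call began, turning the shorter way round; what a row does not reach only later rows make up. A row lasts 1/10 s, in which the tool goes at most 50 mm and 8.59 degrees, less where a joint would pass 70% of its speed; a pose out of reach is approached as far as the arm can. A call with a number of a shift or a turn outside -1 to 1 is refused whole. A call with a gripper value outside its range is refused whole. The fingers move at their own pace and stop on an object; "newtons" is the grip in N (left out, the last holds). Time passes only in rows, so rows that repeat a pose let the fingers close. It gives the time, the measured TCP pose, the force and the opening at its end, in the units of the state.
- r.read_state(): the state, without advancing time (a new reading comes with each control period).
- r.camera(name): name is "scene" or "top"; returns a dict with "frame" (480x640x3 uint8, red, green, blue), "mtx" (3x3 intrinsics, pixels), "extrinsics" (4x4, takes a point from world to camera coordinates). Camera axes: x right, y down, z forward; pixel columns grow to the right and rows downward; lengths in m; the calibration is good to about 2 mm. A picture is of the moment at which its call begins. There is no depth.
- r.close_job(): hands the job in, once; it reports no verdict.
Trained networks look in a picture, given as the dict that the camera call returned (one of the last four; its "shot" number tells which), for a name from the list of things; names that differ only in an ending like _2 or _b are one class to them, and where a whole thing is asked for, a point or a joint stands for the part that bears it (a point fixed in the world has none). Each returns a list of dicts, best first, with "p" (0 to 1); they miss things now and then, are a little off and sometimes report something else, mostly with a low value. They report only what shows in the picture. A call takes as long as a camera call. They do not tell look-alikes from the thing itself.
- r.search_frame(thing, picture): "bbox" ([left, top, width, height] in pixels, round what is visible of it).
- r.spot_point(thing, picture): "location" ([column, row] in pixels: a listed point, or the origin of a listed thing).
The state is a dict: "time": time; "joint_positions": joint angles; "joint_vel": joint speeds; "joint_torque": joint torques, N m; "ee_pos": TCP position; "eef_rot": TCP orientation; "ft_force": force on the tool from outside, world axes, zero at the start; "torque": the same for the moment, N m; "width": finger opening in m.
Only numpy, scipy, OpenCV 4.12 (cv2) and the standard library are available. Lean on these libraries where they do the work, as an engineer would, in place of code of your own. Each camera call takes 0.05 s, during which the arm holds its last target. There are 200 camera calls.

### The job

Get the polystyrene jar box ready for taping: push it fully home into the taping jig, against the back stop, then lift the lockout collar on the clamp lever, push the lever past the tooth of its gate and let the collar drop back down behind the tooth, so that the lever stays locked and the jaw holds the box tight and square against the fence. Do not disturb the other things on the table.

Things in the scene. Friction and masses are not known exactly. Their poses are not given: they have to be found in the camera images.
- jig: Taping jig of aluminium and steel, fixed, about 300 mm wide, 165 mm deep. Origin on the table inside it; x points in at its open mouth towards the back stop, y left towards the lever, z up. In mm: fence on the right 75 high, inner face y = -90; back stop 60 high, face x = 60; low guide on the left 22 high, face y = 66; flared mouth from x = -85.
- seat (a point): On the table in the jig: where the centre of the box's underside comes to rest, 48 mm before the back stop and 69 mm from the fence, the box's 138 mm length along the jig's y. Axes as the jig's.
- lever_shaft (a point): The lever's axis, 30 mm above the table, in the plane in which its rod swings; axes as the jig's, the shaft along x. Close behind the rod stands a metal quadrant plate, its front face 12 mm behind the rod's middle; its rim lies 78 mm and the tooth on it, the gate, 93 mm from the shaft.
- jar_box: White polystyrene jar box of two halves that meet in a seam, 96 x 138 x 88 mm high, 0.3 to 0.65 kg. Origin: centre of its underside; x across its 96 mm, y along its 138 mm. It stands on the table before the mouth of the jig, turned up to 0.2 rad; push it in along the jig's x at its near face. The jaw takes up its 18 mm of play sideways.
- clamp_lever (a joint): Steel clamp lever, rod 12 mm thick, black 30 mm knob, top 195 mm from the shaft. 0 rad: leans 0.50 rad left (+y), jaw open; grows as it swings right (-y), upright at 0.50; travel -0.17 to 0.74. Collar down: blocked at about 0.135 by the tooth. From 0.63 on the collar can drop again, which holds it at 0.62. Friction 2 N at the finger bar, from 0.4 on the jaw's springs add 3 to 7 N.
- lock_collar (a joint): Lockout collar that slides along the lever's rod: barrel 26 mm thick, 100 to 138 mm from the shaft when down, a tongue behind that meets the tooth, and a finger bar. 0 m: down; grows as it is lifted along the rod, to 0.026. A spring presses it down with 3 N, 7.5 N at the top. From 0.014 on the tongue clears the tooth; it must stay lifted until the lever is across.
- bar_mid (a point): Middle of the collar's finger bar, 12 mm thick, 96 mm long, square to the rod, in the plane of the swing; 130 mm from the shaft when the collar is down. Its arms stick out 35 mm either side of the barrel; fingers tilted about 45 degrees reach under both from the front (-x), straddling the barrel, to lift and swing it. z runs up the rod, x as the jig's x.
- pad: Rubber-faced pad of the jaw, 56 wide, 50 mm high, 30 to 80 mm above the table, left of the box's seat. The lever drives it towards the fence by a gear sector and rack; springs behind it give up to 18 mm. Its origin lies near the jig's origin, not on the pad.
- tape_roll: Bystander: roll of packing tape lying flat, 100 mm across, 48 mm high, left of the box's path; it does not move. Origin: centre of its underside.
- jar_a: Bystander: sauce jar, no label, 70 mm across, 116 mm high, right of the fence. Origin: centre of its underside.
- jar_b: Bystander: labelled sauce jar, 70 mm across, 116 mm high. Origin: centre of its underside.
- jar_c: Bystander: sauce jar, no label, 70 mm across, 116 mm high. Origin: centre of its underside.
- marker: Bystander: marker pen lying flat, 135 mm long. Origin: under its middle.
- tape_measure: Bystander: tape measure on its side, 58 x 90 x 28 mm. Origin: under its middle.
Things that resemble listed ones, but are neither listed nor needed, are in the scene too. What is shaped like the jar_box but brown is not meant.

How it is judged:
By the outcome, as a careful person would: the job done as asked, in the order asked, and still so for the second after the job is handed in, with the robot touching nothing.
It also fails if it takes over 54 s, if anything falls off the work surface, if the arm or the gripper's body presses on something with over 40 N, if the wrist force passes 120 N, or if a joint passes its speed limit or range.

## Working session

There is one attempt and no reset: what is moved stays moved. The work goes in short steps, Python scripts to look and compute and a tool call to move; the robot and the scene stay as the last step left them, time stands still between calls to the robot, and variables do not carry over. Pictures are saved under pics/ and viewed, about 8 in all and at most 12, crops included, and the job is handed in when it is done.

Besides the shell and the picture viewer there is one more tool, called as a command line: name --argument value ..., lists and objects as JSON in quotes. apply_moves: Moves the arm, as the interface text tells. Its arguments: {"type":"object","properties":{"commands":{"type":"array","items":{"type":"object","properties":{"rot":{"type":"array","items":{"type":"number"}},"linear":{"type":"array","items":{"type":"number"}},"grip":{"type":"number"}}}},"newtons":{"type":"number"}},"required":["commands"]}

```bash
mkdir -p pics
cat > h.py <<'E'
import numpy as np,cv2
from bench import r
def px(c,P):
    P=np.atleast_2d(P);X=(c['extrinsics']@np.c_[P,np.ones(len(P))].T)[:3];u=np.asarray(c['mtx'])@X;return (u[:2]/u[2]).T
def onz(c,uv,z):
    E=np.asarray(c['extrinsics']);R=E[:3,:3];t=E[:3,3];o=-R.T@t
    d=R.T@np.linalg.inv(c['mtx'])@np.array([uv[0],uv[1],1.]);return o+d*(z-o[2])/d[2]
def save(c,n,crop=None,s=1):
    f=c['frame'][:,:,::-1]
    if crop: x,y,w,h=crop;f=f[y:y+h,x:x+w]
    cv2.imwrite('pics/'+n,cv2.resize(f,None,fx=s,fy=s,interpolation=cv2.INTER_CUBIC))
E
python3 - <<'E'
from h import *
np.set_printoptions(precision=3,suppress=True)
print(r.read_state())
for n in ['scene','top']:
    c=r.camera(n);save(c,n+'0.png');E=np.asarray(c['extrinsics']);print(n,'cam at',-E[:3,:3].T@E[:3,3],'fwd',E[2,:3])
    for t,z in [('jig',0),('seat',0),('lever_shaft',.03),('jar_box',0),('bar_mid',.15),('pad',0),('tape_roll',0),('jar_a',0),('marker',0),('tape_measure',0)]:
        for d in r.spot_point(t,c)[:3]: print(t,round(d['p'],2),np.round(d['location'],1),onz(c,d['location'],z))
E
```

```text
{'time': 0.0, 'joint_positions': array([ 1.085,  0.333, -0.065,  1.461,  0.022,  1.35 , -0.089]), 'joint_vel': array([-0.   ,  0.002, -0.001,  0.   , -0.   ,  0.001, -0.   ]), 'joint_torque': array([  0.   , -62.326,   0.025, -38.989,  -0.061,   0.04 ,   0.   ]), 'ee_pos': array([ 0.279, -0.559,  0.239]), 'eef_rot': array([ 0.973,  0.229, -0.   , -0.001]), 'ft_force': array([0.029, 0.895, 0.539]), 'torque': array([-0.023,  0.022, -0.019]), 'width': 0.0869121287575359}
scene cam at [-0.311  1.224  0.793] fwd [ 0.464 -0.778 -0.424]
jig 0.82 [251.5 274.3] [0.645 0.069 0.   ]
seat 0.62 [252.8 269.4] [0.663 0.038 0.   ]
lever_shaft 0.79 [246.6 286.8] [0.571 0.188 0.03 ]
lever_shaft 0.37 [254.9 273.6] [0.602 0.104 0.03 ]
jar_box 0.94 [408.8 236.9] [ 0.278 -0.478 -0.   ]
jar_box 0.72 [295.9 277.7] [0.495 0.018 0.   ]
jar_box 0.71 [399.3 260. ] [ 0.235 -0.269  0.   ]
bar_mid 0.47 [237.8 258.9] [0.56  0.229 0.15 ]
tape_roll 0.66 [259.7 305.9] [0.497 0.222 0.   ]
jar_a 0.87 [353.3 242.4] [ 0.45 -0.33  0.  ]
jar_a 0.67 [298.9 254.4] [ 0.583 -0.14   0.   ]
jar_a 0.64 [211.2 332.2] [0.536 0.4   0.   ]
marker 0.71 [352.2 252.9] [ 0.412 -0.243  0.   ]
tape_measure 0.64 [175.5 323.8] [0.657 0.418 0.   ]
top cam at [ 0.305 -0.031  1.585] fwd [ 0.098  0.003 -0.995]
seat 0.33 [175. 205.] [0.545 0.401 0.   ]
lever_shaft 0.66 [255.  193.9] [0.578 0.166 0.03 ]
jar_box 0.88 [308.1 223.7] [0.5   0.014 0.   ]
jar_box 0.7 [480.  306.7] [ 0.273 -0.482  0.   ]
bar_mid 0.48 [228.2 193.2] [0.557 0.221 0.15 ]
bar_mid 0.23 [241.5 225.8] [0.472 0.183 0.15 ]
tape_roll 0.96 [241.2 227.2] [0.485 0.206 0.   ]
jar_a 0.95 [172.4 206.9] [0.539 0.408 0.   ]
jar_a 0.85 [430.3 247.2] [ 0.44 -0.34  0.  ]
jar_a 0.74 [361.6 193. ] [ 0.593 -0.139  0.   ]
marker 0.81 [398.3 251. ] [ 0.427 -0.248  0.   ]
tape_measure 0.59 [177.8 162.9] [0.67  0.399 0.   ]
```

Run:
```python
from h import *
c=r.camera('top');save(c,'topc.png',(150,110,270,200),2.9)
c=r.camera('scene');save(c,'scc.png',(150,170,280,210),2.8)
```

```text
(no output)
```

View pics/topc.png

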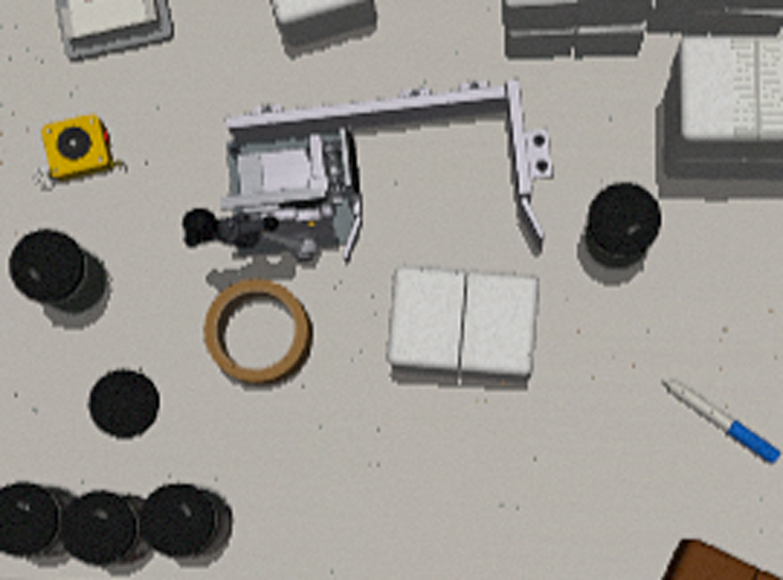

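View pics/scc.png

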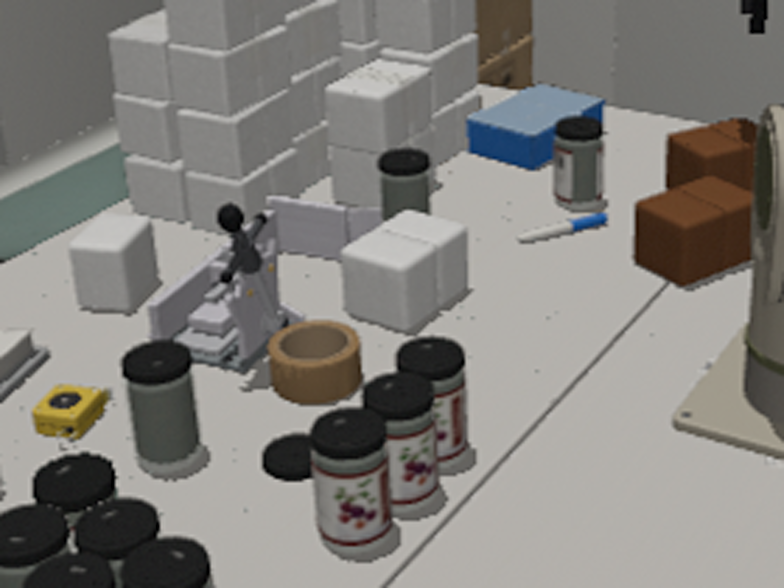

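Top view: the white box meant is at (308,223), before the jig mouth; the other white boxes are stacked or behind it, and the brown one is at (410,300). The jig has its back stop along crop row ~110, its fence at ~(515,140) and the lever with knob at crop (200,227). The tape roll is left of the box.

```bash
cat >> h.py <<'E'
def tri(obs):
    A=np.zeros((3,3));b=np.zeros(3)
    for c,uv in obs:
        p0=onz(c,uv,0);p1=onz(c,uv,.3);d=(p1-p0)/np.linalg.norm(p1-p0);M=np.eye(3)-np.outer(d,d);A+=M;b+=M@p0
    return np.linalg.solve(A,b)
def Rz(a): return np.array([[np.cos(a),-np.sin(a),0],[np.sin(a),np.cos(a),0],[0,0,1]])
def T(pose,P): return np.atleast_2d(P)@Rz(pose[2]).T+[pose[0],pose[1],0]
E
python3 - <<'E'
from h import *
np.set_printoptions(precision=4,suppress=True)
t=r.camera('top');s=r.camera('scene')
C=lambda u,v:(150+u/2.9,110+v/2.9)
S=lambda u,v:(150+u/2.8,170+v/2.8)
print('knob',tri([(t,C(200,226)),(s,S(231,218))]))
a=onz(t,C(228,132),.06)[:2];b=onz(t,C(505,100),.06)[:2];print('stop',a,b,'yaw',np.arctan2(*(a-b)[::-1])-np.pi/2)
a=onz(t,C(508,95),.075)[:2];b=onz(t,C(516,193),.075)[:2];print('fence',a,b,'yaw',np.arctan2(*(a-b)[::-1]))
q=[onz(t,C(*p),.088)[:2] for p in [(397,267),(539,276),(530,377),(388,364)]];print('box',q,np.mean(q,0))
for c in (t,s):
  for n in ('lever_shaft','bar_mid','jig','seat'):print(n,[(round(d['p'],2),d['location']) for d in r.spot_point(n,c)[:2]])
for n in ('lever_shaft','bar_mid'): print(n,tri([(c,r.spot_point(n,c)[0]['location']) for c in (t,s)]))
E
```

```text
knob [0.5645 0.2396 0.1897]
stop [0.6802 0.2404] [ 0.7182 -0.0275] yaw 0.1407289594242287
fence [ 0.7191 -0.0303] [ 0.6234 -0.0402] yaw 0.10241017548405704
box [array([0.5471, 0.0707]), array([ 0.5417, -0.0635]), array([ 0.4458, -0.0571]), array([0.4549, 0.0764])] [0.4974 0.0066]
lever_shaft [(0.69, [256.0, 195.3])]
bar_mid [(0.69, [228.9, 191.8])]
jig []
seat []
lever_shaft [(0.77, [246.9, 283.2])]
bar_mid [(0.64, [174.4, 323.1]), (0.62, [238.9, 259.0])]
jig [(0.62, [251.3, 274.0]), (0.37, [249.4, 272.0])]
seat [(0.6, [252.3, 269.4])]
lever_shaft [0.5791 0.1666 0.0297]
bar_mid [ 0.6631  0.3139 -0.0692]
```

```bash
cat > ov.py <<'E'
from h import *
import sys
def draw(c,jig,box,L,crop,sc,th=0.0,lift=0.):
    x0,y0,w,h=crop
    f=cv2.resize(c['frame'][y0:y0+h,x0:x0+w,::-1],None,fx=sc,fy=sc,interpolation=cv2.INTER_CUBIC)
    def line(P,col):
        q=np.round(((px(c,P)-[x0,y0]+.5)*sc)*8).astype(int)
        cv2.polylines(f,[q.reshape(-1,1,2)],False,col,1,cv2.LINE_AA,3)
    line(T(jig,[[-.03,-.09,.075],[.06,-.09,.075]]),(0,0,255));line(T(jig,[[-.03,-.09,.0],[.06,-.09,.0],[.06,.15,0]]),(0,0,255))
    line(T(jig,[[.06,-.09,.06],[.06,.15,.06]]),(0,0,255));line(T(jig,[[-.03,.066,.022],[.06,.066,.022]]),(0,0,255))
    for z in (0,.088): line(T(box,[[-.048,-.069,z],[.048,-.069,z],[.048,.069,z],[-.048,.069,z],[-.048,-.069,z]]),(255,0,0))
    a=.5-th;u=np.array([0,np.sin(a),np.cos(a)]);v=np.array([0,np.cos(a),-np.sin(a)]);Lp=np.array([L[0],L[1],.03])
    line(T(jig,[Lp,Lp+.195*u]),(0,200,0));line(T(jig,[Lp+(.13+lift)*u-.048*v,Lp+(.13+lift)*u+.048*v]),(0,200,255))
    return f
E
python3 - <<'E'
from ov import *
jig=(.648,.051,.13);box=(.4974,.0066,-.055);L=(-.0565,.115)
t=r.camera('top');s=r.camera('scene')
a=draw(t,jig,box,L,(205,130,140,120),5);b=draw(s,jig,box,L,(195,230,140,80),5.5)
cv2.imwrite('pics/o1t.png',a);cv2.imwrite('pics/o1s.png',b)
E
```

```text
(no output)
```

View pics/o1t.png

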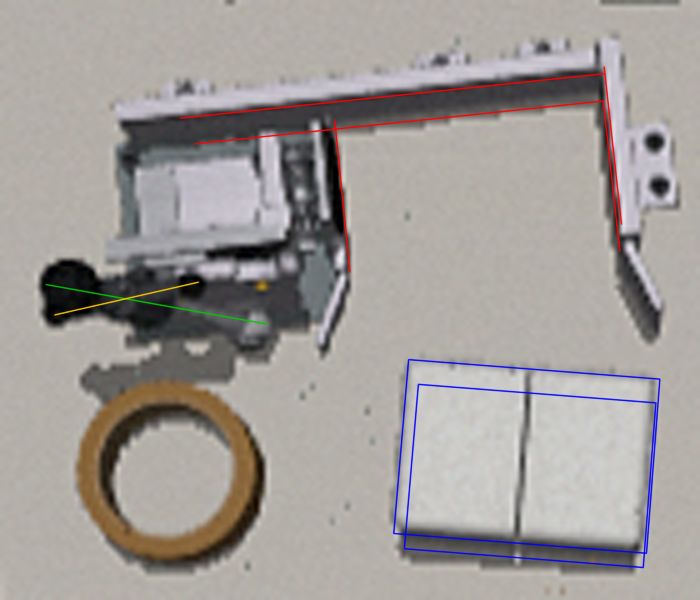

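View pics/o1s.png

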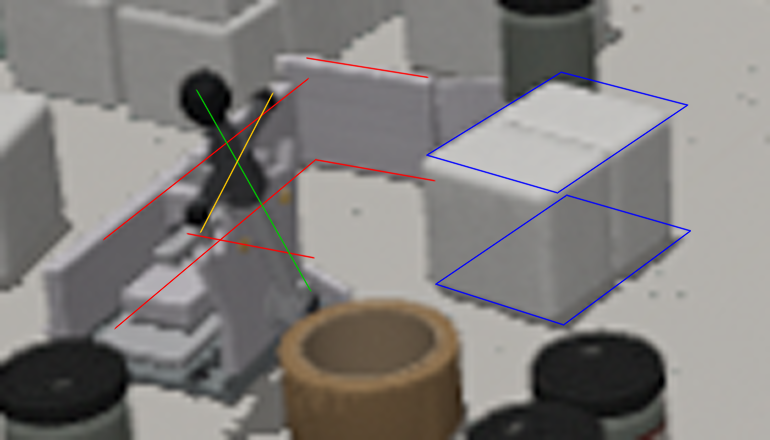

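Run:
```python
from h import *
from scipy.optimize import least_squares
from scipy.spatial.transform import Rotation as Ro
np.set_printoptions(precision=4,suppress=True)
t=r.camera('top');s=r.camera('scene');jig=(.648,.051,.13)
C=lambda u,v:(205+u/5-.5,130+v/5-.5)
S=lambda u,v:(195+u/5.5-.5,230+v/5.5-.5)
obs=[(t,0,C(70,287)),(t,1,C(54,315)),(t,-1,C(190,284)),(s,0,S(206,98)),(s,-1,S(266,101)),(s,1,S(197,213))]
def f(p,bias=True):
    a=.5-p[2];u=np.array([0,np.sin(a),np.cos(a)]);v=np.array([0,np.cos(a),-np.sin(a)]);Lp=np.array([p[0],p[1],.03]);o=[]
    for c,k,uv in obs:
        P=Lp+.18*u if k==0 else Lp+.13*u+k*.044*v
        o.append(px(c,T(jig,P))[0]-uv-(p[3:5] if c is s else 0))
    return np.r_[np.ravel(o),p[3:5]*.5]
z=least_squares(f,[-.0565,.115,0,0,0]);print(z.x,z.fun.reshape(-1,2))
p=z.x;Lp=np.array([p[0],p[1],.03]);a=.5-p[2];u=np.array([0,np.sin(a),np.cos(a)])
print('shaft',T(jig,Lp),'bar',T(jig,Lp+.13*u))
R=Ro.from_quat(r.read_state()['eef_rot'])
Rj=Rz(.13)
Rp=np.c_[Rj@[1,0,0],Rj@[0,-1,0],[0,0,-1]]
print('push rotvec/pi',(Ro.from_matrix(Rp)*R.inv()).as_rotvec()/np.pi)
for x,y in [(-.237,-.03),(-.046,-.03)]:print(T(jig,[x,y,.067]))
```

```text
[-0.0579  0.126   0.0866  0.7936 -0.4981] [[-0.4455 -0.0138]
 [-0.3534 -0.3184]
 [ 0.6919  0.1885]
 [-0.1062 -0.4207]
 [ 0.3294 -0.5096]
 [-0.0248  0.8057]
 [ 0.3968 -0.249 ]]
shaft [[0.5743 0.1684 0.03  ]] bar [[0.5675 0.2202 0.1491]]
push rotvec/pi [ 0.      0.     -0.1059]
[[ 0.4169 -0.0095  0.067 ]]
[[0.6063 0.0153 0.067 ]]
```

apply_moves --commands '[{"rot":[0,0,-0.106],"linear":[0.22,0.93,0],"grip":-0.38},{"rot":[0,0,-0.106],"linear":[0.22,0.93,0],"grip":-0.38},{"rot":[0,0,-0.106],"linear":[0.22,0.93,0],"grip":-0.38},{"rot":[0,0,-0.106],"linear":[0.22,0.93,0],"grip":-0.38},{"rot":[0,0,-0.106],"linear":[0.22,0.93,0],"grip":-0.38},{"rot":[0,0,-0.106],"linear":[0.22,0.93,0],"grip":-0.38},{"rot":[0,0,-0.106],"linear":[0.22,0.93,0],"grip":-0.38},{"rot":[0,0,-0.106],"linear":[0.22,0.93,0],"grip":-0.38}]'

```text
time: 2.9
ee_pos: [0.3453, -0.28, 0.24]
eef_rot: [0.998, 0.066, 0.0, 0.001]
ft_force: [0.5, -0.5, -0.5]
width: 0.0606
```

apply_moves --commands '[{"linear":[0.22,0.903,0],"rot":[0,0,0],"grip":-0.38},{"linear":[0.22,0.903,0],"rot":[0,0,0],"grip":-0.38},{"linear":[0.22,0.903,0],"rot":[0,0,0],"grip":-0.38},{"linear":[0.22,0.903,0],"rot":[0,0,0],"grip":-0.38},{"linear":[0.22,0.903,0],"rot":[0,0,0],"grip":-0.38},{"linear":[0.22,0.903,0],"rot":[0,0,0],"grip":-0.38},{"linear":[0.22,0.903,0],"rot":[0,0,0],"grip":-0.38},{"linear":[0.22,0.903,0],"rot":[0,0,0],"grip":-0.38},{"linear":[0.22,0.903,-0.28],"rot":[0,0,0],"grip":-0.38},{"linear":[0.22,0.903,-0.28],"rot":[0,0,0],"grip":-0.38},{"linear":[0.22,0.903,-0.28],"rot":[0,0,0],"grip":-0.38}]'

```text
time: 4.0
ee_pos: [0.4083, -0.0113, 0.152]
eef_rot: [0.998, 0.063, -0.004, -0.001]
ft_force: [-0.5, -0.2, 0.7]
width: 0.06
```

Run:
```python
from h import *
print(r.read_state())
save(r.camera('top'),'t2.png',(205,130,160,140),4)
```

```text
{'time': 4.0, 'joint_positions': array([ 0.5576516 , -0.04346745, -0.6172542 ,  2.07223903, -0.02959066,
        1.11207687, -1.48991354]), 'joint_vel': array([ 0.00130069, -0.0508056 ,  0.00337328, -0.09789118, -0.02835492,
        0.08894779,  0.02403414]), 'joint_torque': array([ -0.58666181, -26.67400002,   0.15628071, -34.91111755,
         0.31334013,  -1.6634516 ,  -0.43776889]), 'ee_pos': array([ 0.40826427, -0.01130901,  0.15199578]), 'eef_rot': array([ 9.97985956e-01,  6.33322926e-02, -3.54354370e-03, -7.03882346e-04]), 'ft_force': array([-0.47431643, -0.24748162,  0.65132529]), 'torque': array([ 0.01744396,  0.07990817, -0.04727858]), 'width': 0.06000556810664634}
```

View pics/t2.png

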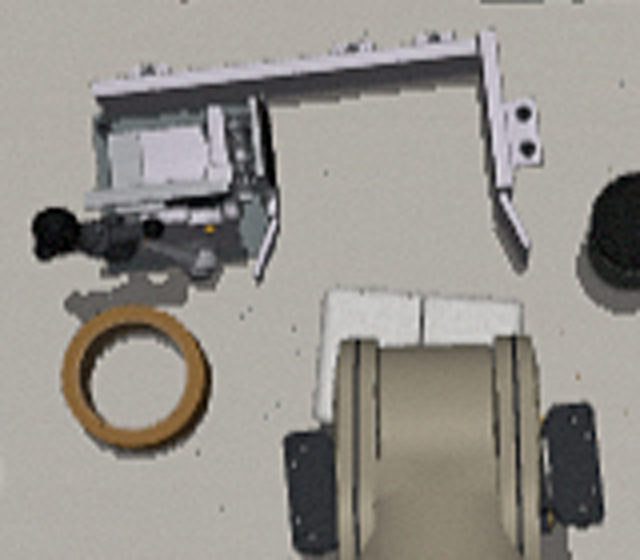

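apply_moves --commands '[{"linear":[0,0,-0.15],"rot":[0,0,0],"grip":-0.38},{"linear":[0,0,-0.293],"rot":[0,0,0],"grip":-0.38},{"linear":[0,0,-0.293],"rot":[0,0,0],"grip":-0.38},{"linear":[0.033,0.004,-0.293],"rot":[0,0,0],"grip":-0.38},{"linear":[0.066,0.009,-0.293],"rot":[0,0,0],"grip":-0.38},{"linear":[0.099,0.013,-0.293],"rot":[0,0,0],"grip":-0.38},{"linear":[0.132,0.017,-0.293],"rot":[0,0,0],"grip":-0.38},{"linear":[0.165,0.022,-0.293],"rot":[0,0,0],"grip":-0.38},{"linear":[0.198,0.026,-0.293],"rot":[0,0,0],"grip":-0.38},{"linear":[0.231,0.03,-0.293],"rot":[0,0,0],"grip":-0.38},{"linear":[0.264,0.034,-0.293],"rot":[0,0,0],"grip":-0.38},{"linear":[0.298,0.039,-0.293],"rot":[0,0,0],"grip":-0.38},{"linear":[0.331,0.043,-0.293],"rot":[0,0,0],"grip":-0.38},{"linear":[0.364,0.047,-0.293],"rot":[0,0,0],"grip":-0.38},{"linear":[0.397,0.052,-0.293],"rot":[0,0,0],"grip":-0.38},{"linear":[0.43,0.056,-0.293],"rot":[0,0,0],"grip":-0.38}]'

```text
time: 5.65
ee_pos: [0.5404, 0.0079, 0.0676]
eef_rot: [0.998, 0.065, -0.001, -0.0]
ft_force: [-6.7, -1.4, 5.5]
width: 0.0601
```

Run:
```python
from h import *
s=r.read_state();print(s['ee_pos'],s['ft_force'],s['torque'])
a=r.camera('top');save(a,'t3a.png',(225,130,140,110),5)
```

```text
[0.54038077 0.00788168 0.06760943] [-6.68999268 -1.36595097  5.52947641] [-0.06296017  1.26880174  0.1133559 ]
```

View pics/t3a.png

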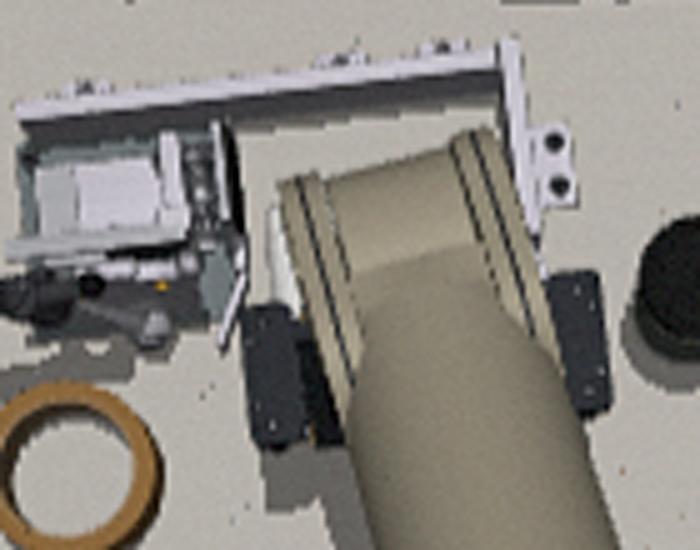

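apply_moves --commands '[{"linear":[0.033,0.004,0],"rot":[0,0,0],"grip":-0.38},{"linear":[0.066,0.009,0],"rot":[0,0,0],"grip":-0.38},{"linear":[0.099,0.013,0],"rot":[0,0,0],"grip":-0.38},{"linear":[0.132,0.017,0],"rot":[0,0,0],"grip":-0.38},{"linear":[0.165,0.022,0],"rot":[0,0,0],"grip":-0.38},{"linear":[0.185,0.024,0],"rot":[0,0,0],"grip":-0.38},{"linear":[0.198,0.026,0],"rot":[0,0,0],"grip":-0.38}]'

```text
time: 6.4
ee_pos: [0.6, 0.0154, 0.0675]
eef_rot: [0.998, 0.065, -0.0, -0.0]
ft_force: [-4.2, -0.1, 2.2]
width: 0.0602
```

apply_moves --commands '[{"linear":[0.007,0.001,0],"rot":[0,0,0],"grip":-0.38},{"linear":[0.013,0.002,0],"rot":[0,0,0],"grip":-0.38},{"linear":[0.017,0.002,0],"rot":[0,0,0],"grip":-0.38}]'

```text
time: 6.7
ee_pos: [0.6045, 0.0159, 0.0676]
eef_rot: [0.998, 0.065, -0.0, 0.0]
ft_force: [-3.1, -0.4, -0.0]
width: 0.0602
```

apply_moves --commands '[{"linear":[0.007,0.001,0],"rot":[0,0,0],"grip":-0.38},{"linear":[0.01,0.001,0],"rot":[0,0,0],"grip":-0.38},{"linear":[0.013,0.002,0],"rot":[0,0,0],"grip":-0.38}]'

```text
time: 7.0
ee_pos: [0.6085, 0.0163, 0.0677]
eef_rot: [0.998, 0.065, -0.0, 0.0]
ft_force: [-1.9, -2.3, 0.2]
width: 0.0602
```

apply_moves --commands '[{"linear":[0.007,0.001,0],"rot":[0,0,0],"grip":-0.38},{"linear":[0.01,0.001,0],"rot":[0,0,0],"grip":-0.38},{"linear":[0.01,0.001,0],"rot":[0,0,0],"grip":-0.38}]'

```text
time: 7.3
ee_pos: [0.6096, 0.0162, 0.0676]
eef_rot: [0.998, 0.065, -0.002, 0.001]
ft_force: [-14.2, -2.9, 8.4]
width: 0.0601
```

apply_moves --commands '[{"linear":[-0.033,-0.004,0],"rot":[0,0,0],"grip":-0.38},{"linear":[-0.12,-0.016,0],"rot":[0,0,0],"grip":-0.38},{"linear":[-0.25,-0.033,0.15],"rot":[0,0,0],"grip":0},{"linear":[-0.35,-0.045,0.3],"rot":[0,0,0],"grip":0},{"linear":[-0.5,-0.045,0.45],"rot":[0,0,0],"grip":0},{"linear":[-0.65,0.05,0.55],"rot":[0,0,0],"grip":0},{"linear":[-0.65,0.05,0.55],"rot":[0,0,0],"grip":0}]'

```text
time: 8.0
ee_pos: [0.4156, 0.0326, 0.2348]
eef_rot: [0.998, 0.065, 0.002, 0.001]
ft_force: [-0.3, 0.3, 0.3]
width: 0.044
```

Run:
```python
from ov import *
print(r.read_state()['ee_pos'],r.read_state()['ft_force'])
jig=(.648,.051,.13);L=(-.0579,.126)
box=T(jig,[.012,-.021,0])[0];box=(box[0],box[1],.13)
t=r.camera('top');s=r.camera('scene')
a=draw(t,jig,box,L,(205,130,130,100),5.4,.087);b=draw(s,jig,box,L,(195,230,140,80),5)
cv2.imwrite('pics/o4.png',np.vstack([cv2.copyMakeBorder(a,0,0,0,700-a.shape[1],0),b])[:, :700] if 0 else a);cv2.imwrite('pics/o4s.png',b)
```

```text
[0.41562418 0.03257356 0.23480045] [-0.25835583  0.30565579  0.29884263]
```

View pics/o4.png

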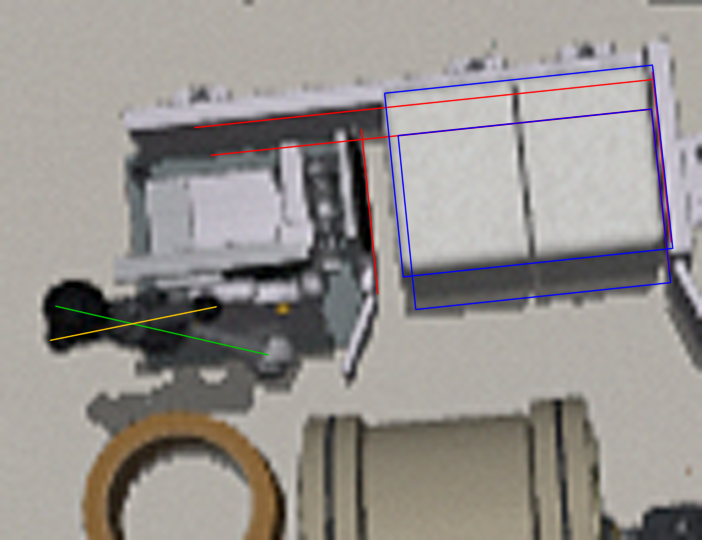

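```bash
cat > lev.py <<'E'
from h import *
from scipy.spatial.transform import Rotation as Ro
yaw=.128;Rj=Rz(yaw);shaft=np.array([.5743,.1684,.03])
def pose(a,X,rad,off=0,tilt=np.pi/4):   # lean a, TCP at X ahead, rad along rod, off along v
    x=Rj@[1,0,0];v=Rj@[0,np.cos(a),-np.sin(a)];u=Rj@[0,np.sin(a),np.cos(a)]
    z=np.cos(tilt)*x-np.sin(tilt)*u
    return shaft+X*x+rad*u+off*v, np.c_[np.cross(-v,z),-v,z]
def delta(p0,R0,p1,R1): return np.r_[(p1-p0)/.3,(Ro.from_matrix(R1)*Ro.from_matrix(R0).inv()).as_rotvec()/np.pi]
def loc(p): # world -> X, v-plane y,z rel shaft
    return Rj.T@(np.asarray(p)-shaft)
E
python3 - <<'E'
from lev import *
np.set_printoptions(precision=3,suppress=True)
p0=np.array([.4167,.0316,.2326]);R0=np.c_[Rz(.13)@[1,0,0],Rz(.13)@[0,-1,0],[0,0,-1]]
for X,rad in [(-.11,.15),(-.06,.112),(-.014,.112)]:
    p,R=pose(.413,X,rad);print(p,delta(p0,R0,p,R))
E
```

```text
[0.458 0.214 0.167] [ 0.136  0.608 -0.217 -0.092 -0.26   0.051]
[0.509 0.205 0.133] [ 0.308  0.579 -0.333 -0.092 -0.26   0.051]
[0.555 0.211 0.133] [ 0.46   0.599 -0.333 -0.092 -0.26   0.051]
```

View pics/o4s.png

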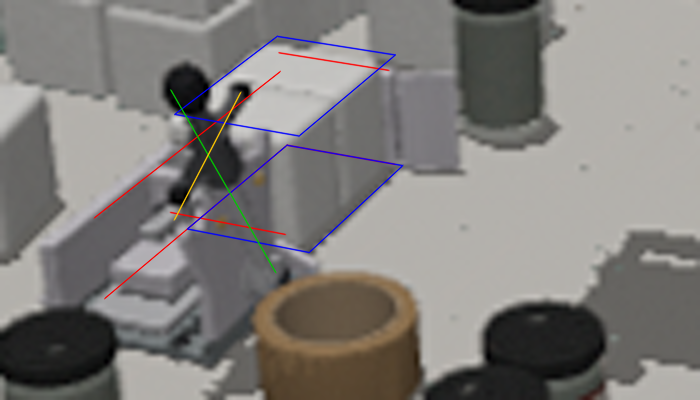

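apply_moves --commands '[{"linear":[0.0,0.2,0.05],"rot":[-0.03,-0.06,0.012],"grip":0},{"linear":[0.0,0.4,0.05],"rot":[-0.06,-0.13,0.025],"grip":0},{"linear":[0.0,0.6,0.0],"rot":[-0.08,-0.2,0.04],"grip":0},{"linear":[0.05,0.608,-0.1],"rot":[-0.092,-0.26,0.051],"grip":0},{"linear":[0.136,0.608,-0.217],"rot":[-0.092,-0.26,0.051],"grip":0},{"linear":[0.136,0.608,-0.217],"rot":[-0.092,-0.26,0.051],"grip":0},{"linear":[0.136,0.608,-0.217],"rot":[-0.092,-0.26,0.051],"grip":0},{"linear":[0.136,0.608,-0.217],"rot":[-0.092,-0.26,0.051],"grip":0}]'

```text
time: 8.9
ee_pos: [0.4517, 0.2061, 0.1748]
eef_rot: [0.898, 0.138, 0.385, 0.162]
ft_force: [-0.3, 0.2, 0.2]
width: 0.0435
```

Run:
```python
from lev import *
np.set_printoptions(precision=3,suppress=True)
s=r.read_state();print(s['joint_positions'],s['ee_pos'],s['eef_rot'],s['ft_force'])
p,R=pose(.413,-.11,.15);print(Ro.from_matrix(R).as_quat())
```

```text
[ 0.665 -0.499 -1.468  2.306  0.537  0.543 -2.578] [0.452 0.206 0.175] [0.898 0.138 0.385 0.162] [-0.304  0.151  0.232]
[0.897 0.136 0.386 0.165]
```

apply_moves --commands '[{"linear":[0,-0.1,0.15],"rot":[0.02,0.06,-0.012],"grip":0},{"linear":[0,-0.25,0.3],"rot":[0.05,0.13,-0.025],"grip":0},{"linear":[0,-0.35,0.4],"rot":[0.08,0.2,-0.04],"grip":0},{"linear":[0,-0.35,0.45],"rot":[0.092,0.26,-0.051],"grip":0},{"linear":[0,-0.35,0.45],"rot":[0.092,0.26,-0.051],"grip":0},{"linear":[0,-0.35,0.45],"rot":[0.092,0.26,-0.051],"grip":0},{"linear":[0,-0.35,0.45],"rot":[0.092,0.26,-0.051],"grip":0},{"linear":[0,-0.35,0.45],"rot":[0.092,0.26,-0.051],"grip":0}]'

```text
time: 9.7
ee_pos: [0.4536, 0.1036, 0.3124]
eef_rot: [0.998, 0.066, -0.002, -0.008]
ft_force: [0.7, -0.9, -0.4]
width: 0.0435
```

apply_moves --commands '[{"linear":[0,0,0],"rot":[0,0,0.5],"grip":0},{"linear":[0,0,0],"rot":[0,0,0.5],"grip":0},{"linear":[0,0,0],"rot":[0,0,0.5],"grip":0},{"linear":[0,0,0],"rot":[0,0,0.5],"grip":0},{"linear":[0,0,0],"rot":[0,0,0.5],"grip":0},{"linear":[0,0,0],"rot":[0,0,0.5],"grip":0},{"linear":[0,0,0],"rot":[0,0,0.5],"grip":0},{"linear":[0,0,0],"rot":[0,0,0.5],"grip":0},{"linear":[0,0,0],"rot":[0,0,0.5],"grip":0},{"linear":[0,0,0],"rot":[0,0,0.5],"grip":0},{"linear":[0,0,0],"rot":[0,0,0.5],"grip":0}]'

```text
time: 10.8
ee_pos: [0.4527, 0.1042, 0.3117]
eef_rot: [0.656, 0.755, -0.001, -0.005]
ft_force: [0.6, 0.6, -0.1]
width: 0.0439
```

Run:
```python
from lev import *
np.set_printoptions(precision=3,suppress=True)
s=r.read_state();print(s['joint_positions'],s['ee_pos'],s['eef_rot'],s['ft_force'],s['time'])
```

```text
[ 0.17  -0.028 -0.474  1.719 -0.02   1.454 -0.16 ] [0.453 0.104 0.312] [ 0.656  0.755 -0.001 -0.005] [ 0.616  0.607 -0.117] 10.8
```

apply_moves --commands '[{"linear":[0,0,0],"rot":[0,0,0.5],"grip":0},{"linear":[0,0,0],"rot":[0,0,0.5],"grip":0},{"linear":[0,0,0],"rot":[0,0,0.5],"grip":0},{"linear":[0,0,0],"rot":[0,0,0.5],"grip":0},{"linear":[0,0,0],"rot":[0,0,0.5],"grip":0},{"linear":[0,0,0],"rot":[0,0,0.5],"grip":0},{"linear":[0,0,0],"rot":[0,0,0.5],"grip":0},{"linear":[0,0,0],"rot":[0,0,0.5],"grip":0},{"linear":[0,0,0],"rot":[0,0,0.5],"grip":0},{"linear":[0,0,0],"rot":[0,0,0.5],"grip":0},{"linear":[0,0,0],"rot":[0,0,0.5],"grip":0}]'

```text
time: 11.9
ee_pos: [0.4526, 0.1042, 0.3117]
eef_rot: [-0.07, 0.998, -0.001, 0.0]
ft_force: [0.2, 0.4, -0.2]
width: 0.0434
```

```bash
sed -i 's/np.c_\[np.cross(-v,z),-v,z\]/np.c_[np.cross(v,z),v,z]/' lev.py
python3 - <<'E'
from lev import *
np.set_printoptions(precision=3,suppress=True)
s=r.read_state();print(s['joint_positions'],s['ee_pos'],s['eef_rot'],s['ft_force'],s['time'])
p0=s['ee_pos'];R0=Ro.from_quat(s['eef_rot']).as_matrix()
for X,rad in [(-.11,.15),(-.06,.112),(-.014,.112)]:
    p,R=pose(.413,X,rad);print(p,delta(p0,R0,p,R),Ro.from_matrix(R).as_quat())
E
```

```text
[ 0.143 -0.034 -0.453  1.725 -0.012  1.448  1.404] [0.453 0.104 0.312] [-0.07   0.998 -0.001  0.   ] [ 0.17   0.368 -0.199] 11.9
[0.458 0.214 0.167] [ 0.016  0.366 -0.481 -0.09  -0.261  0.048] [-0.136  0.897 -0.165  0.386]
[0.509 0.205 0.133] [ 0.188  0.337 -0.597 -0.09  -0.261  0.048] [-0.136  0.897 -0.165  0.386]
[0.555 0.211 0.133] [ 0.34   0.357 -0.597 -0.09  -0.261  0.048] [-0.136  0.897 -0.165  0.386]
```

apply_moves --commands '[{"linear":[0,0.1,0],"rot":[-0.015,-0.04,0.008],"grip":0},{"linear":[0,0.2,0],"rot":[-0.03,-0.08,0.016],"grip":0},{"linear":[0,0.3,-0.05],"rot":[-0.045,-0.13,0.024],"grip":0},{"linear":[0.016,0.366,-0.15],"rot":[-0.06,-0.17,0.032],"grip":0},{"linear":[0.016,0.366,-0.25],"rot":[-0.075,-0.22,0.04],"grip":0},{"linear":[0.016,0.366,-0.35],"rot":[-0.09,-0.261,0.048],"grip":0},{"linear":[0.016,0.366,-0.481],"rot":[-0.09,-0.261,0.048],"grip":0},{"linear":[0.016,0.366,-0.481],"rot":[-0.09,-0.261,0.048],"grip":0},{"linear":[0.016,0.366,-0.481],"rot":[-0.09,-0.261,0.048],"grip":0},{"linear":[0.016,0.366,-0.481],"rot":[-0.09,-0.261,0.048],"grip":0}]'

```text
time: 12.9
ee_pos: [0.457, 0.2128, 0.1668]
eef_rot: [-0.13, 0.898, -0.166, 0.386]
ft_force: [0.9, 0.3, 1.3]
width: 0.0436
```

Run:
```python
from lev import *
np.set_printoptions(precision=3,suppress=True)
s=r.read_state();print(s['joint_positions'],s['ee_pos'],s['eef_rot'],s['ft_force'],s['time'])
p0=s['ee_pos'];R0=Ro.from_quat(s['eef_rot']).as_matrix()
for X,rad in [(-.11,.15),(-.06,.112),(-.014,.112)]:
    p,R=pose(.413,X,rad);print(p,delta(p0,R0,p,R))
```

```text
[ 0.074 -0.005 -1.093  2.294  1.128  0.936  0.082] [0.457 0.213 0.167] [-0.13   0.898 -0.166  0.386] [0.881 0.258 1.259] 12.9
[0.458 0.214 0.167] [ 0.002  0.004  0.002 -0.001  0.001  0.004]
[0.509 0.205 0.133] [ 0.174 -0.025 -0.114 -0.001  0.001  0.004]
[0.555 0.211 0.133] [ 0.326 -0.005 -0.114 -0.001  0.001  0.004]
```

Now well within joint limits. Go to the pre-insert point and look.

apply_moves --commands '[{"linear":[0.05,-0.025,-0.06],"rot":[0,0,0.004],"grip":0},{"linear":[0.12,-0.025,-0.114],"rot":[0,0,0.004],"grip":0},{"linear":[0.174,-0.025,-0.114],"rot":[0,0,0.004],"grip":0},{"linear":[0.174,-0.025,-0.114],"rot":[0,0,0.004],"grip":0}]'

```text
time: 13.3
ee_pos: [0.5113, 0.204, 0.1334]
eef_rot: [-0.134, 0.897, -0.164, 0.388]
ft_force: [-0.1, 0.2, 0.1]
width: 0.0433
```

Run:
```python
from lev import *
np.set_printoptions(precision=3,suppress=True)
s=r.read_state();print(s['ee_pos'],s['ft_force'])
t=r.camera('top');c=r.camera('scene')
def cr(c,x,y,w,h,k): return cv2.resize(c['frame'][y:y+h,x:x+w,::-1],None,fx=k,fy=k,interpolation=cv2.INTER_CUBIC)
cv2.imwrite('pics/m5.png',np.hstack([cr(t,205,150,66,90,6),cr(c,200,225,66,90,6)]))
```

```text
[0.511 0.204 0.133] [-0.092  0.178  0.086]
```

View pics/m5.png

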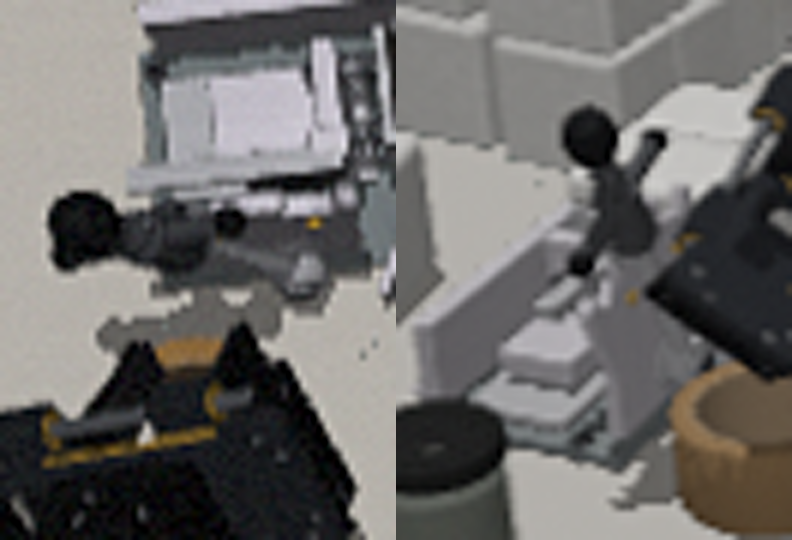

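Run:
```python
from lev import *
np.set_printoptions(precision=1,suppress=True)
s=r.read_state();R=Ro.from_quat(s['eef_rot']).as_matrix();p=s['ee_pos']
t=r.camera('top');c=r.camera('scene')
tt=lambda P:(px(t,P)-[205,150]+.5)*6
ss=lambda P:(px(c,P)-[200,225]+.5)*6+[396,0]
for n,q in [('tipL',[0,.0295,.017]),('tipR',[0,-.0295,.017]),('tipmid',[0,0,.017])]:
    P=p+R@q;print(n,tt(P),ss(P))
for a in (.5,.413,.365):
    for k in (-.042,0,.042): P=pose(a,0,.13,k)[0];print(a,k,tt(P),ss(P))
    print('knob',tt(pose(a,0,.18)[0]),ss(pose(a,0,.18)[0]))
print('shaft',tt(shaft),ss(shaft))
```

```text
tipL [[138.1 361.5]] [[698.7 293.4]]
tipR [[251.1 341.3]] [[748.6 205.6]]
tipmid [[194.1 351.5]] [[724. 249.]]
0.5 -0.042 [[202.  226.1]] [[649.6 149.2]]
0.5 0 [[125.5 243.3]] [[615.  215.3]]
0.5 0.042 [[ 51.  260.1]] [[579.4 283.4]]
knob [[ 51.7 230.3]] [[580.6 155.5]]
0.413 -0.042 [[228.4 222.6]] [[661.2 136.9]]
0.413 0 [[146.5 238.9]] [[624.7 197.9]]
0.413 0.042 [[ 66.5 254.8]] [[587. 261.]]
knob [[ 81.5 223.9]] [[594.6 131.2]]
0.365 -0.042 [[243.2 220.8]] [[667.7 130.9]]
0.365 0 [[158.8 236.5]] [[630.3 188.9]]
0.365 0.042 [[ 76.  251.9]] [[591.6 249. ]]
knob [[ 98.8 220.5]] [[602.6 118.7]]
shaft [[298.  273.8]] [[696.5 356.7]]
```

apply_moves --commands '[{"linear":[0.05,0.007,0],"rot":[0,0,0],"grip":0},{"linear":[0.1,0.015,0],"rot":[0,0,0],"grip":0},{"linear":[0.125,0.018,0],"rot":[0,0,0],"grip":0},{"linear":[0.146,0.021,0],"rot":[0,0,0],"grip":0},{"linear":[0.146,0.021,0],"rot":[0,0,0],"grip":0}]'

```text
time: 14.0
ee_pos: [0.553, 0.211, 0.1326]
eef_rot: [-0.135, 0.897, -0.163, 0.389]
ft_force: [-0.4, -0.9, -0.0]
width: 0.0434
```

Run:
```python
from lev import *
np.set_printoptions(precision=4,suppress=True)
s=r.read_state();print(s['joint_positions'],s['ee_pos'],loc(s['ee_pos']),s['ft_force'],s['torque'])
p0,R0=pose(.413,-.014,.112)
for rad in (.118,.122,.14): print(rad,delta(p0,R0,*pose(.413,-.014,rad)))
```

```text
[ 0.0804  0.2911 -0.9767  2.1826  1.4527  0.9773  0.0167] [0.553  0.211  0.1326] [-0.0156  0.045   0.1026] [-0.3687 -0.86   -0.0341] [0.3506 0.7936 0.0177]
0.118 [-0.001   0.008   0.0183  0.      0.      0.    ]
0.122 [-0.0017  0.0133  0.0305  0.      0.      0.    ]
0.14 [-0.0048  0.0372  0.0855  0.      0.      0.    ]
```

apply_moves --commands '[{"linear":[0,0,0],"rot":[0,0,0],"grip":0.2},{"linear":[0,0,0],"rot":[0,0,0],"grip":0.25},{"linear":[-0.001,0.008,0.018],"rot":[0,0,0],"grip":0.25},{"linear":[-0.002,0.013,0.03],"rot":[0,0,0],"grip":0.25},{"linear":[-0.003,0.02,0.046],"rot":[0,0,0],"grip":0.25},{"linear":[-0.003,0.02,0.046],"rot":[0,0,0],"grip":0.25}]'

```text
time: 14.6
ee_pos: [0.5516, 0.2169, 0.1462]
eef_rot: [-0.135, 0.897, -0.164, 0.388]
ft_force: [-2.2, -1.2, -4.0]
width: 0.0324
```

Run:
```python
from lev import *
np.set_printoptions(precision=4,suppress=True)
s=r.read_state();l=loc(s['ee_pos']);a=.413;f=Rj.T@s['ft_force']
print('X',l[0],'rad',l[1]*np.sin(a)+l[2]*np.cos(a),'v',l[1]*np.cos(a)-l[2]*np.sin(a),'F x,v,u',f[0],f[1]*np.cos(a)-f[2]*np.sin(a),f[1]*np.sin(a)+f[2]*np.cos(a),s['width'],s['torque'])
```

```text
X -0.016352899647190475 rad 0.12694731362688988 v 6.062468520089126e-05 F x,v,u -2.3284850002459248 0.7474783279029651 -4.013054105143779 0.03238198858215711 [ 0.2745  1.6893 -0.1836]
```

apply_moves --commands '[{"linear":[-0.001,0.008,0.018],"rot":[0,0,0],"grip":0.25},{"linear":[-0.002,0.015,0.033],"rot":[0,0,0],"grip":0.25},{"linear":[-0.002,0.021,0.049],"rot":[0,0,0],"grip":0.25},{"linear":[-0.002,0.021,0.049],"rot":[0,0,0],"grip":0.25}]'

```text
time: 15.0
ee_pos: [0.5508, 0.2231, 0.1607]
eef_rot: [-0.135, 0.897, -0.164, 0.388]
ft_force: [-5.4, -3.8, -6.0]
width: 0.0324
```

Run:
```python
from lev import *
np.set_printoptions(precision=4,suppress=True)
s=r.read_state();l=loc(s['ee_pos']);a=.413;f=Rj.T@s['ft_force']
print('X',l[0],'rad',l[1]*np.sin(a)+l[2]*np.cos(a),'v',l[1]*np.cos(a)-l[2]*np.sin(a),'F x,v,u',f[0],f[1]*np.cos(a)-f[2]*np.sin(a),f[1]*np.sin(a)+f[2]*np.cos(a),s['width'],s['torque'])
p0=s['ee_pos'];R0=Ro.from_quat(s['eef_rot']).as_matrix();rad=l[1]*np.sin(a)+l[2]*np.cos(a)
for th in np.arange(.05,.76,.05):
    p,R=pose(a-th,l[0],rad);print(round(th,2),(p-p0)/.3,th/np.pi*np.array([np.cos(yaw),np.sin(yaw),0]))
```

```text
X -0.016379665474034764 rad 0.1427025857275457 v -7.097296954359372e-05 F x,v,u -5.835310503492135 -0.4234529906765401 -6.768984428105985 0.03236918358590115 [-0.0117  2.5876 -0.7492]
0.05 [ 0.0028 -0.0216  0.0089] [0.0158 0.002  0.    ]
0.1 [ 0.0056 -0.0439  0.0168] [0.0316 0.0041 0.    ]
0.15 [ 0.0086 -0.0665  0.0235] [0.0474 0.0061 0.    ]
0.2 [ 0.0115 -0.0894  0.0291] [0.0631 0.0081 0.    ]
0.25 [ 0.0145 -0.1126  0.0336] [0.0789 0.0102 0.    ]
0.3 [ 0.0175 -0.1359  0.0369] [0.0947 0.0122 0.    ]
0.35 [ 0.0205 -0.1594  0.039 ] [0.1105 0.0142 0.    ]
0.4 [ 0.0236 -0.183   0.0399] [0.1263 0.0163 0.    ]
0.45 [ 0.0266 -0.2066  0.0396] [0.1421 0.0183 0.    ]
0.5 [ 0.0296 -0.2301  0.0381] [0.1579 0.0203 0.    ]
0.55 [ 0.0326 -0.2536  0.0354] [0.1736 0.0223 0.    ]
0.6 [ 0.0356 -0.2769  0.0316] [0.1894 0.0244 0.    ]
0.65 [ 0.0386 -0.2999  0.0266] [0.2052 0.0264 0.    ]
0.7 [ 0.0415 -0.3227  0.0204] [0.221  0.0284 0.    ]
0.75 [ 0.0444 -0.3451  0.0131] [0.2368 0.0305 0.    ]
```

apply_moves --commands '[{"linear":[0.003,-0.022,0.009],"rot":[0.016,0.002,0],"grip":0.25},{"linear":[0.006,-0.044,0.017],"rot":[0.032,0.004,0],"grip":0.25},{"linear":[0.009,-0.067,0.024],"rot":[0.047,0.006,0],"grip":0.25},{"linear":[0.012,-0.089,0.029],"rot":[0.063,0.008,0],"grip":0.25},{"linear":[0.015,-0.113,0.034],"rot":[0.079,0.01,0],"grip":0.25},{"linear":[0.018,-0.136,0.037],"rot":[0.095,0.012,0],"grip":0.25}]'

```text
time: 15.6
ee_pos: [0.5562, 0.1825, 0.1719]
eef_rot: [-0.08, 0.918, -0.025, 0.387]
ft_force: [-3.4, -0.6, -8.7]
width: 0.0326
```

```bash
cat >> lev.py <<'E'
def rep():
    np.set_printoptions(precision=4,suppress=True)
    s=r.read_state();l=loc(s['ee_pos']);a=np.arctan2(l[1],l[2]);f=Rj.T@s['ft_force']
    R=Rj.T@Ro.from_quat(s['eef_rot']).as_matrix();at=np.arctan2(-R[2,1],R[1,1])
    print('t',s['time'],'X',l[0],'lean pos',a,'tool',at,'rad',np.hypot(l[1],l[2]),'F x,v,u',f[0],f[1]*np.cos(a)-f[2]*np.sin(a),f[1]*np.sin(a)+f[2]*np.cos(a),s['width'],s['torque'],s['joint_positions'])
    return s,a
E
python3 -c "
from lev import *;rep()"
```

```text
t 15.6 X -0.016144414502717155 lean pos 0.11428766169172684 tool 0.10825514356490584 rad 0.14284081786545805 F x,v,u -3.418020635262047 0.843315528678027 -8.67042717100502 0.03258293021090645 [-0.1933  2.6697 -0.0455] [ 0.3545 -0.0276 -0.9559  2.2499  1.1056  0.4342  0.2123]
```

apply_moves --commands '[{"linear":[0.003,-0.024,0.002],"rot":[0.016,0.002,0],"grip":0.25},{"linear":[0.006,-0.047,0.003],"rot":[0.032,0.004,0],"grip":0.25},{"linear":[0.009,-0.071,0.003],"rot":[0.047,0.006,0],"grip":0.25}]'

```text
time: 15.9
ee_pos: [0.5591, 0.1616, 0.1731]
eef_rot: [-0.052, 0.921, 0.043, 0.384]
ft_force: [-5.9, 3.0, -7.2]
width: 0.0327
```

```bash
python3 -c "
from lev import *;rep()"
```

```text
t 15.9 X -0.01598150783318774 lean pos -0.03349818278105573 tool -0.039802156006238334 rad 0.1431529845768172 F x,v,u -5.443744932601981 3.493188450540963 -7.3260001108352055 0.03272679194653214 [-0.0374  2.7872  0.6341] [ 0.3803 -0.0899 -0.8249  2.2893  0.7904  0.2075  0.4938]
```

apply_moves --commands '[{"linear":[0.003,-0.024,-0.001],"rot":[0.008,0.001,0],"grip":0.25},{"linear":[0.006,-0.047,-0.003],"rot":[0.016,0.002,0],"grip":0.25}]'

```text
time: 16.1
ee_pos: [0.5607, 0.1481, 0.172]
eef_rot: [-0.042, 0.921, 0.066, 0.382]
ft_force: [-5.7, 6.7, -7.4]
width: 0.0324
```

```bash
python3 -c "
from lev import *;rep()"
```

```text
t 16.1 X -0.01610389705241448 lean pos -0.12902955026213675 tool -0.08994840832748596 rad 0.14314615464149633 F x,v,u -4.764635097294947 6.349563823861765 -8.268312478904559 0.03240453968346865 [0.7755 2.6049 1.134 ] [ 0.2904 -0.0972 -0.6729  2.3073  0.5292  0.1446  0.7631]
```

apply_moves --commands '[{"linear":[0.003,-0.024,-0.003],"rot":[0.006,0.001,0],"grip":0.25},{"linear":[0.004,-0.036,-0.006],"rot":[0.009,0.001,0],"grip":0.25},{"linear":[0.004,-0.036,-0.006],"rot":[0.009,0.001,0],"grip":0.25}]'

```text
time: 16.4
ee_pos: [0.5617, 0.1378, 0.1698]
eef_rot: [-0.037, 0.921, 0.079, 0.38]
ft_force: [-1.7, 5.8, -6.3]
width: 0.0323
```

Run:
```python
from lev import *
s,a=rep()
t=r.camera('top');c=r.camera('scene')
def cr(c,x,y,w,h,k): return cv2.resize(c['frame'][y:y+h,x:x+w,::-1],None,fx=k,fy=k,interpolation=cv2.INTER_CUBIC)
cv2.imwrite('pics/m6.png',np.hstack([cr(t,205,140,66,90,6),cr(c,210,225,66,90,6)]))
for d in (.01,.02,.026,.03): print(d,-d/.3*(Rj@[0,np.sin(a),np.cos(a)]))
```

```text
t 16.4 X -0.01638617539671455 lean pos -0.20279788843697913 tool -0.11826456231237935 rad 0.1427645808619449 F x,v,u -0.9242349876961141 4.554940764287648 -7.378478952889229 0.032319144336134746 [0.6188 2.0832 0.872 ] [ 0.159  -0.0976 -0.5044  2.322   0.3186  0.117   0.9871]
0.01 [-0.0009  0.0067 -0.0327]
0.02 [-0.0017  0.0133 -0.0653]
0.026 [-0.0022  0.0173 -0.0849]
0.03 [-0.0026  0.02   -0.098 ]
```

View pics/m6.png

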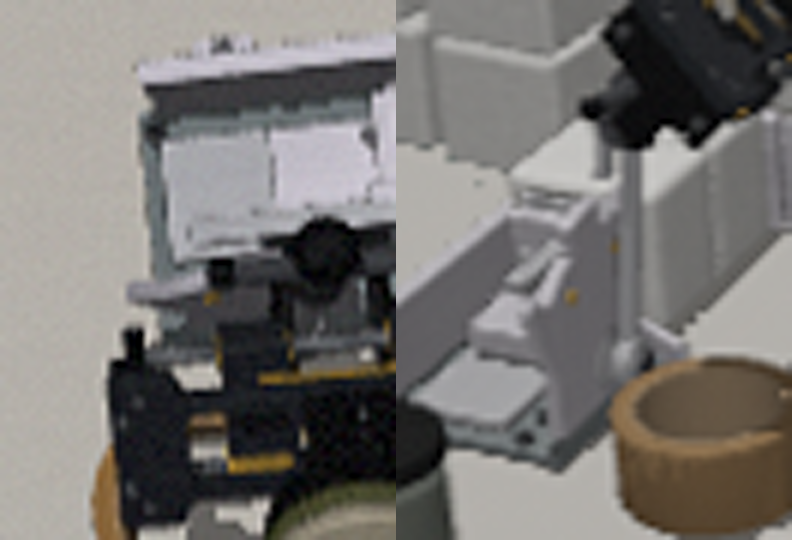

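Run:
```python
from lev import *
np.set_printoptions(precision=1,suppress=True)
t=r.camera('top')
for a in (-.05,-.1,-.13,-.16,-.2,-.24): print(a,(px(t,pose(a,0,.18)[0])-[205,140]+.5)*6)
```

```text
-0.05 [[267.2 257.3]]
-0.1 [[288.7 255.4]]
-0.13 [[301.5 254.4]]
-0.16 [[314.4 253.4]]
-0.2 [[331.5 252.3]]
-0.24 [[348.4 251.3]]
```

apply_moves --commands '[{"linear":[-0.001,0.005,-0.025],"rot":[0,0,0],"grip":0.25},{"linear":[-0.001,0.01,-0.05],"rot":[0,0,0],"grip":0.25},{"linear":[-0.002,0.015,-0.07],"rot":[0,0,0],"grip":0.25},{"linear":[-0.002,0.018,-0.088],"rot":[0,0,0],"grip":0.25},{"linear":[-0.002,0.018,-0.088],"rot":[0,0,0],"grip":0.25}]'

```text
time: 17.05
ee_pos: [0.5628, 0.1438, 0.1454]
eef_rot: [-0.038, 0.92, 0.08, 0.382]
ft_force: [-2.9, 5.1, 3.9]
width: 0.0328
```

```bash
python3 -c "
from lev import *;rep()"
```

```text
t 17.05 X -0.014524168056560866 lean pos -0.19569085307461473 tool -0.11852772052212282 rad 0.11769230892587797 F x,v,u -2.2522880768774494 6.074115520850658 2.816640632155889 0.032770989629238884 [0.9032 0.5764 1.0919] [ 0.5521 -0.0274 -0.9064  2.3246  1.0522  0.0712  0.2645]
```

apply_moves --commands '[{"linear":[0,0.01,-0.004],"rot":[0,0,0],"grip":0.1},{"linear":[0,0.02,-0.006],"rot":[0,0,0],"grip":0},{"linear":[0,0.025,-0.006],"rot":[0,0,0],"grip":0},{"linear":[0,0.025,-0.006],"rot":[0,0,0],"grip":0}]'

```text
time: 17.45
ee_pos: [0.5623, 0.1494, 0.1427]
eef_rot: [-0.036, 0.92, 0.079, 0.381]
ft_force: [-0.5, -0.4, -0.8]
width: 0.0428
```

```bash
python3 -c "
from lev import *;rep()"
```

```text
t 17.45 X -0.014316069404895725 lean pos -0.15229215519405592 tool -0.11816436732303755 rad 0.11404534378338178 F x,v,u -0.535802303931242 -0.4285579973874618 -0.6960416996043821 0.042810709319742526 [-0.1709  0.7435 -0.0312] [ 0.5652 -0.0146 -0.9397  2.3218  1.2008  0.0922  0.1061]
```

Free of contact. Retreat along -x.

apply_moves --commands '[{"linear":[-0.05,-0.007,0],"rot":[0,0,0],"grip":0},{"linear":[-0.12,-0.015,0],"rot":[0,0,0],"grip":0},{"linear":[-0.2,-0.026,0],"rot":[0,0,0],"grip":0},{"linear":[-0.28,-0.036,0.1],"rot":[0.0,0.05,0],"grip":0},{"linear":[-0.3,-0.1,0.3],"rot":[0.0,0.1,0],"grip":0},{"linear":[-0.3,-0.25,0.4],"rot":[0.0,0.15,0],"grip":0},{"linear":[-0.3,-0.4,0.4],"rot":[0.0,0.2,0],"grip":0},{"linear":[-0.3,-0.6,0.4],"rot":[0.0,0.2,0],"grip":0},{"linear":[-0.3,-0.8,0.4],"rot":[0.0,0.2,0],"grip":0},{"linear":[-0.3,-0.8,0.4],"rot":[0.0,0.2,0],"grip":0},{"linear":[-0.3,-0.8,0.4],"rot":[0.0,0.2,0],"grip":0}]'

```text
time: 18.55
ee_pos: [0.4725, -0.0918, 0.2649]
eef_rot: [-0.011, 0.993, 0.089, 0.078]
ft_force: [2.0, 0.2, -0.9]
width: 0.0435
```

Run:
```python
from ov import *
s=r.read_state();print(s['ee_pos'],s['ft_force'],s['time'])
jig=(.6495,.051,.128);L=(-.0585,.1262)
b=T(jig,[.012,-.021,0])[0];box=(b[0],b[1],.128)
t=r.camera('top');c=r.camera('scene')
a=draw(t,jig,box,L,(225,130,110,90),4,.62);d=draw(c,jig,box,L,(200,225,88,90),4,.62)
e=cv2.resize(t['frame'][130:220,225:335,::-1],None,fx=4,fy=4,interpolation=cv2.INTER_CUBIC)[:220];
cv2.imwrite('pics/m7.png',np.hstack([a,d]))
for k in ('lock_collar','bar_mid','pad'): print(k,[(n,[(round(x['p'],2),np.round(x['location'])) for x in r.spot_point(k,q)[:2]]) for n,q in (('t',t),('s',c))])
P=np.array([L[0],L[1],.03])+.13*np.array([0,np.sin(-.12),np.cos(-.12)]);print(px(t,T(jig,P)),px(c,T(jig,P)))
```

```text
[ 0.47246837 -0.09183754  0.26494856] [ 1.95764777  0.19931926 -0.93369825] 18.55Traceback (most recent call last):
  File "<stdin>", line 9, in <module>
ValueError: it knows: bar_mid, jar, jar_box, jig, lever_shaft, marker, pad, seat, tape_measure, tape_roll
```

View pics/m7.png

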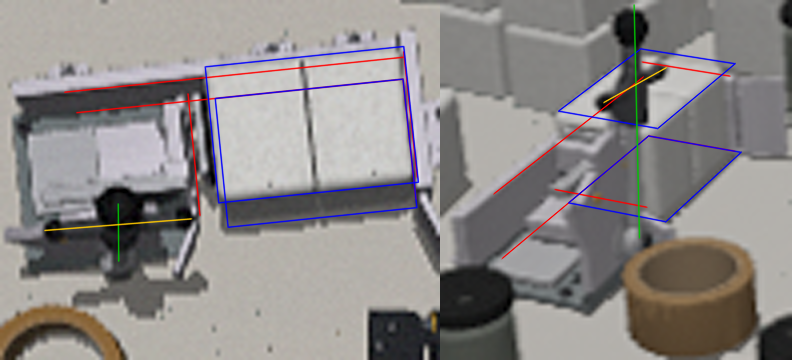

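Run:
```python
from h import *
t=r.camera('top')
for k in ('tape_roll','marker','tape_measure','jar_a','jar_box'): print(k,[(round(x['p'],2),np.round(x['location'],1)) for x in r.spot_point(k,t)[:3]])
a=cv2.imread('pics/top0.png')[:,:,::-1].astype(int);d=(abs(a-t['frame']).max(2)>60).astype(np.uint8)
n,_,st,_=cv2.connectedComponentsWithStats(cv2.morphologyEx(d,cv2.MORPH_CLOSE,np.ones((5,5))));print(st[1:][st[1:,4]>25])
r.close_job()
```

```text
tape_roll [(0.9, array([238.1, 225.9]))]
marker []
tape_measure []
jar_a [(0.71, array([361.1, 192.2])), (0.66, array([174.8, 205.9])), (0.59, array([431.2, 244.3]))]
jar_box [(0.93, array([478.7, 306.7])), (0.71, array([399.4, 320.9])), (0.69, array([301.1, 169.5]))]
[[  213   143   115    67  2176]
 [  267   196   373   284 31100]
 [  304   429    10     9    39]
 [  362   464    14    16   110]]
the job is handed in; nothing more can be done
```

I've handed the job in. The box is fully home in the taping jig and the clamp lever is locked, as far as the last checks can tell.

**Box:** I pushed it in with two spread fingers along the jig's axis. Contact with the back stop showed as a clear force rise to about 14 N. In the final pictures it sits at the seat, square along the fence.

**Lever and collar:**
- I lifted the collar about 20 mm, swung the lever past the tooth to about 0.69 rad, then lowered the collar and let go.
- With nothing touching it, the lever rests at about 0.62 rad.
- The finger bar is at the height it has with the collar down, so I take the collar to be behind the tooth.

**Time:** handed in at about 18.6 s of the 54 s allowed.

**Last checks:**
- **Tape roll and jars:** the roll and the three reported jars were within about 3 pixels (under 10 mm) of their first positions. I never reached for or saw contact with any of them.
- **Marker and tape measure:** the network found neither in the last top picture, so that check failed. A before/after comparison showed no change at the tape measure. The marker's spot fell inside the region changed by the arm itself, so that gave no information.
- **Small differences:** two small patches changed at the bottom edge of the top picture, at about (309, 433) and (369, 472). I did not look into them.
- **Scene camera:** its overlays sat about 1 to 1.5 pixels off, as they had since the first pictures.

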